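# Lay out the paint jars in reverse order

### The job

Move the four paint jars from the dark storage rack to the pale work rack, one in each compartment, in reverse order: the jar that is leftmost in the storage rack (seen from the robot) ends rightmost in the work rack, the second from the left ends second from the right, and so on. Keep every jar upright, set each one down gently rather than dropping it, and let go of all of them.

Things in the scene. Friction and masses are not known exactly. Their poses are not given: they have to be found in the camera images.
- jar_blue: Paint jar with a blue screw cap: upright plain cylinder 44 mm across (cap as wide as the body) and 85 mm tall, the cap being the top 24 mm; 90 to 180 g. Origin: centre of its underside, z up its axis. At the start it stands upright in a compartment of the storage rack, with the blue chip in front of it.
- jar_green: Paint jar with a green screw cap: upright plain cylinder 44 mm across (cap as wide as the body) and 85 mm tall, the cap being the top 24 mm; 90 to 180 g. Origin: centre of its underside, z up its axis. At the start it stands upright in a compartment of the storage rack, with the green chip in front of it.
- jar_pink: Paint jar with a pink screw cap: upright plain cylinder 44 mm across (cap as wide as the body) and 85 mm tall, the cap being the top 24 mm; 90 to 180 g. Origin: centre of its underside, z up its axis. At the start it stands upright in a compartment of the storage rack, with the pink chip in front of it.
- jar_yellow: Paint jar with a yellow screw cap: upright plain cylinder 44 mm across (cap as wide as the body) and 85 mm tall, the cap being the top 24 mm; 90 to 180 g. Origin: centre of its underside, z up its axis. At the start it stands upright in a compartment of the storage rack, with the yellow chip in front of it.
- chip_blue: Flat blue colour chip, 18 x 50 x 3 mm, fixed on the storage rack's front ledge, before the compartment in which the blue-capped jar stands at the start; it stays there and shows where that jar came from. Origin: centre of its underside, 22 mm above the table and 50 mm in front of (toward the robot from) the compartment's centre.
- chip_green: Flat green colour chip, 18 x 50 x 3 mm, fixed on the storage rack's front ledge, before the compartment in which the green-capped jar stands at the start; it stays there and shows where that jar came from. Origin: centre of its underside, 22 mm above the table and 50 mm in front of (toward the robot from) the compartment's centre.
- chip_pink: Flat pink colour chip, 18 x 50 x 3 mm, fixed on the storage rack's front ledge, before the compartment in which the pink-capped jar stands at the start; it stays there and shows where that jar came from. Origin: centre of its underside, 22 mm above the table and 50 mm in front of (toward the robot from) the compartment's centre.
- chip_yellow: Flat yellow colour chip, 18 x 50 x 3 mm, fixed on the storage rack's front ledge, before the compartment in which the yellow-capped jar stands at the start; it stays there and shows where that jar came from. Origin: centre of its underside, 22 mm above the table and 50 mm in front of (toward the robot from) the compartment's centre.
- storage_rack: Dark wood rack, 310 x 100 mm, full of jars at start; may be nearer or farther than the work rack. Fixed. Origin: at table height under the middle of 4 compartments in a row along y (robot's left, within 9 deg); x away from robot. Compartments 64 (x) x 70 mm (y) inside, centres at x 0, y +114, +38, -38, -114 mm; walls 6 mm thick, tops 22 mm, floors 6 mm above table. Ledge (24 deep, 22 mm high) with chips on robot's side.
- work_rack: Pale plywood rack without ledge, 310 x 76 mm, empty at start. Fixed. Origin: at table height under the middle of 4 compartments in a row along y (robot's left, within 9 deg); x away from robot. Compartments 64 (x) x 70 mm (y) inside, centres at x 0, y +114, +38, -38, -114 mm; walls 6 mm thick, tops 22 mm, floors 6 mm above table.

How it is judged:
At the end, for the whole second after the job is handed in: Each jar stands in the work-rack compartment mirroring its chip's place: within 14 mm of its centre across the rack and 17 mm along it, underside within 6 mm of the floor's height, upright within 0.1 rad, at rest, released (x of jar_blue in the frame of work_rack between -0.014 and 0.014 m and z of jar_blue in the frame of work_rack between 0 and 0.012 m and angle between each of jar_blue, jar_green, jar_pink, jar_yellow's own z axis and vertical below 0.1 rad and linear speed of each of jar_blue, jar_green, jar_pink, jar_yellow below 0.02 m/s and angular speed of each of jar_blue, jar_green, jar_pink, jar_yellow below 0.3 rad/s and ((y of chip_blue in the frame of storage_rack between 0.094 and 0.134 m and y of jar_blue in the frame of work_rack between -0.131 and -0.097 m) or (y of chip_blue in the frame of storage_rack between 0.018 and 0.058 m and y of jar_blue in the frame of work_rack between -0.055 and -0.021 m) or (y of chip_blue in the frame of storage_rack between -0.058 and -0.018 m and y of jar_blue in the frame of work_rack between 0.021 and 0.055 m) or (y of chip_blue in the frame of storage_rack between -0.134 and -0.094 m and y of jar_blue in the frame of work_rack between 0.097 and 0.131 m)) and x of jar_green in the frame of work_rack between -0.014 and 0.014 m and z of jar_green in the frame of work_rack between 0 and 0.012 m and ((y of chip_green in the frame of storage_rack between 0.094 and 0.134 m and y of jar_green in the frame of work_rack between -0.131 and -0.097 m) or (y of chip_green in the frame of storage_rack between 0.018 and 0.058 m and y of jar_green in the frame of work_rack between -0.055 and -0.021 m) or (y of chip_green in the frame of storage_rack between -0.058 and -0.018 m and y of jar_green in the frame of work_rack between 0.021 and 0.055 m) or (y of chip_green in the frame of storage_rack between -0.134 and -0.094 m and y of jar_green in the frame of work_rack between 0.097 and 0.131 m)) and x of jar_pink in the frame of work_rack between -0.014 and 0.014 m and z of jar_pink in the frame of work_rack between 0 and 0.012 m and ((y of chip_pink in the frame of storage_rack between 0.094 and 0.134 m and y of jar_pink in the frame of work_rack between -0.131 and -0.097 m) or (y of chip_pink in the frame of storage_rack between 0.018 and 0.058 m and y of jar_pink in the frame of work_rack between -0.055 and -0.021 m) or (y of chip_pink in the frame of storage_rack between -0.058 and -0.018 m and y of jar_pink in the frame of work_rack between 0.021 and 0.055 m) or (y of chip_pink in the frame of storage_rack between -0.134 and -0.094 m and y of jar_pink in the frame of work_rack between 0.097 and 0.131 m)) and x of jar_yellow in the frame of work_rack between -0.014 and 0.014 m and z of jar_yellow in the frame of work_rack between 0 and 0.012 m and ((y of chip_yellow in the frame of storage_rack between 0.094 and 0.134 m and y of jar_yellow in the frame of work_rack between -0.131 and -0.097 m) or (y of chip_yellow in the frame of storage_rack between 0.018 and 0.058 m and y of jar_yellow in the frame of work_rack between -0.055 and -0.021 m) or (y of chip_yellow in the frame of storage_rack between -0.058 and -0.018 m and y of jar_yellow in the frame of work_rack between 0.021 and 0.055 m) or (y of chip_yellow in the frame of storage_rack between -0.134 and -0.094 m and y of jar_yellow in the frame of work_rack between 0.097 and 0.131 m))); the robot touches nothing.
It fails at once if a jar is tipped by more than 0.6 rad (angle between any of jar_blue, jar_green, jar_pink, jar_yellow's own z axis and vertical above 0.6 rad).
It fails at once if a jar is dropped: it falls free, touched by nothing, with its underside more than 60 mm above the table ((height (world z) of jar_blue above 0.06 m and contact force between jar_blue and anything else below 0.001 N) or (height (world z) of jar_green above 0.06 m and contact force between jar_green and anything else below 0.001 N) or (height (world z) of jar_pink above 0.06 m and contact force between jar_pink and anything else below 0.001 N) or (height (world z) of jar_yellow above 0.06 m and contact force between jar_yellow and anything else below 0.001 N)).
It also fails if it takes over 99 s, if anything falls off the work surface, if the arm or the gripper's body presses on something with over 40 N, if the wrist force passes 120 N, or if a joint passes its speed limit or range.

### The arm

A 7-joint arm with a two-finger parallel gripper is mounted at the origin on the work surface. World frame = base frame: x ahead of the robot, y to its left, z up, the work surface at z = 0. Lengths are in m, angles in rad, forces in N, time in s.
With the tool pointing down it reaches from about 0.4 to 0.85 m from the base axis. Payload 4.5 kg.
Tool frame: the origin (TCP) lies at the very end of the fingers, on their centre line; the grasp point (between the pads) lies 19 mm behind it; z points along the fingers, y is the line along which they close (so a half turn about z gives the same grasp; the last joint's range is limited). The gripper opens to 88 mm and grips with 3 to 60 N. Pads are 18 mm wide; open, the fingers measure 123 mm over their backs; the gripper's body (75 mm by 187 mm) begins 45 mm behind the grasp point.
Start: joints at [-1.084, 0.689, -0.195, 1.565, 0.157, 0.902, -0.215], TCP at [0.273, 0.562, 0.239] pointing down, gripper open.
Joint ranges: [-3.01, 3.01], [-0.46, 2.08], [-1.47, 1.51], [0.13, 2.56], [-1, 4.14], [0.04, 2.09], [-2.66, 2.66]. Speed limits (rad/s): [2.57, 2.57, 3.14, 3.14, 3.14, 3.14, 3.14].

### API

Orientations are given as a 3x3 rotation matrix whose columns are the frame's x, y, z axes.
In Python, from rig import read_state, grab_frame, hand_in, find_in, masks_of, tip_of gives the robot as it stands.
- The arm moves only by the tool arm_command, never from a script. Its argument "commands" is a list of rows, each an object with "claw": the finger opening in m, from 0 to 0.0881; "xyz": the shift along the tool's x, y, z in m, a list of three; "spin": the turn about the tool's z in degrees. In form: [{"claw": claw, "xyz": [tx, ty, tz], "spin": spin}, ...]. A call has 1 to 12 rows; each row shifts and turns the commanded pose from where the row before left it, along the tool's axes as they then stand; what a row does not reach is not made up. A row lasts 1/8 s, in which the tool goes at most 62.5 mm and 10.7 degrees, less where a joint would pass 70% of its speed; a pose out of reach is approached as far as the arm can. A call with a gripper value outside its range is refused whole. The fingers move at their own pace and stop on an object; the grip force is fixed at half the most. Time passes only in rows, so rows that do not move let the fingers close. It gives the time, the measured TCP pose, the force, the opening and the grip force at its end, in the units of the state.
- read_state(): the state, without advancing time (a new reading comes with each control period).
- grab_frame(name): name is "scene" or "side" or "wrist"; returns a dict with "pixels" (480x640x3 uint8, blue, green, red), "fx", "fy", "cx", "cy" (pixels), "k1" (the pictures are not rectified: a ray, as slopes to the right and down, at radius r is drawn at 1 + k1 r^2 times it, then the intrinsics apply), "xyz" and "orientation" of the camera in the world. Camera axes: x right, y down, z forward; pixel columns grow to the right and rows downward; lengths in m; the calibration is good to about 2 mm. A picture is of the moment at which its call begins. There is no depth.
- hand_in(): hands the job in; it is judged then, once.
Trained networks look in the newest picture that a camera, given by its name, has taken for a name from the list of things; names that differ only in an ending like _2 or _b are one class to them, and where a whole thing is asked for, a point or a joint stands for the part that bears it (a point fixed in the world has none). Each returns a list of dicts, best first, with "score" (0 to 1); they miss things now and then, are a little off and sometimes report something else, mostly with a low value. They report only what shows in the picture. A call takes as long as a camera call.
- find_in(camera, target): "position" ([x, y, z] in m, in world coordinates, good to about 4 mm: the middle of the surface that is visible of it).
- masks_of(camera, target): "pixels" (480x640 bool, what is visible of it).
- tip_of(camera, target): "position" ([x, y, z] in m, in world coordinates, good to about 4 mm: a listed point, or the origin of a listed thing).
The state is a dict: "t": time; "joints": joint angles; "qvel": joint speeds; "joint_torque": joint torques, N m; "eef_pos": TCP position; "tcp_rot": TCP orientation; "ft_force": force on the tool from outside, world axes, zero at the start; "moment": the same for the moment, N m; "finger_gap": finger opening in m; "gripper_force": force on a finger pad.
Only numpy, scipy, OpenCV 4.12 (cv2) and the standard library are available. Lean on these libraries where they do the work, as an engineer would, in place of code of your own. Each camera call takes 0.05 s, during which the arm holds its last target. There are 200 camera calls.

## Working session

There is one attempt and no reset: what is moved stays moved. The work goes in short steps, Python scripts to look and compute and a tool call to move; the robot and the scene stay as the last step left them, time stands still between calls to the robot, and variables do not carry over. Pictures are saved under pics/ and viewed, at most 14 in all, crops included, and the job is handed in when it is done.

Besides the shell and the picture viewer there is one more tool, called after "Emit:" as name(argument=value, ...) on one line, values as JSON. arm_command: Moves the arm, as the interface text tells. Its arguments: {"type":"object","properties":{"commands":{"type":"array","items":{"type":"object","properties":{"claw":{"type":"number"},"xyz":{"type":"array","items":{"type":"number"}},"spin":{"type":"number"}}}}},"required":["commands"]}

```bash
mkdir -p pics
python3 - <<'E'
from rig import *
import cv2,numpy as np
s=read_state();print(s['t'],s['eef_pos'],np.round(s['tcp_rot'],3).tolist(),s['finger_gap'])
f=[]
for c in("scene","side"):
    g=grab_frame(c);f.append(g['pixels']);print(c,np.round(g['xyz'],3))
    for n in["jar_blue","jar_green","jar_pink","jar_yellow","chip_blue","chip_green","chip_pink","chip_yellow","storage_rack","work_rack"]:
        print(n,[(np.round(d['position'],3).tolist(),round(d['score'],2)) for d in tip_of(c,n)[:2]])
cv2.imwrite("pics/a.png",cv2.resize(np.vstack(f),(400,600)))
cv2.imwrite("pics/scene.png",f[0])
E
```

```text
0.0 [0.27317829 0.56140225 0.23787908] [[-0.899, 0.437, -0.001], [0.437, 0.899, -0.002], [-0.0, -0.002, -1.0]] 0.08825288812089642
scene [ 0.795 -0.518  0.645]
jar_blue [([0.452, 0.145, 0.005], 0.64)]
jar_green [([0.45, 0.085, 0.005], 0.63)]
jar_pink [([0.478, -0.064, 0.009], 0.44)]
jar_yellow [([0.478, -0.062, 0.009], 0.65)]
chip_blue [([0.402, 0.147, 0.023], 0.42)]
chip_green [([0.404, 0.075, 0.023], 0.56)]
chip_pink []
chip_yellow [([0.432, -0.078, 0.02], 0.73)]
storage_rack [([0.461, 0.043, 0.002], 0.76), ([0.409, 0.074, 0.023], 0.27)]
work_rack [([0.647, -0.014, -0.002], 0.74), ([0.452, 0.151, 0.008], 0.34)]
side [0.039 0.46  0.53 ]
jar_blue [([0.448, 0.153, 0.011], 0.94)]
jar_green [([0.454, 0.086, 0.005], 0.6)]
jar_pink [([0.475, 0.012, 0.007], 0.88)]
jar_yellow [([0.478, -0.065, 0.001], 0.9)]
chip_blue [([0.474, 0.009, 0.006], 0.66), ([0.396, 0.148, 0.02], 0.62)]
chip_green [([0.409, 0.072, 0.023], 0.71)]
chip_pink [([0.42, 0.002, 0.022], 0.68)]
chip_yellow [([0.432, -0.077, 0.021], 0.59)]
storage_rack [([0.646, -0.012, 0.002], 0.64), ([0.466, 0.044, -0.0], 0.63)]
work_rack [([0.65, -0.012, 0.002], 0.82)]
```

View picture.

View pics/scene.png

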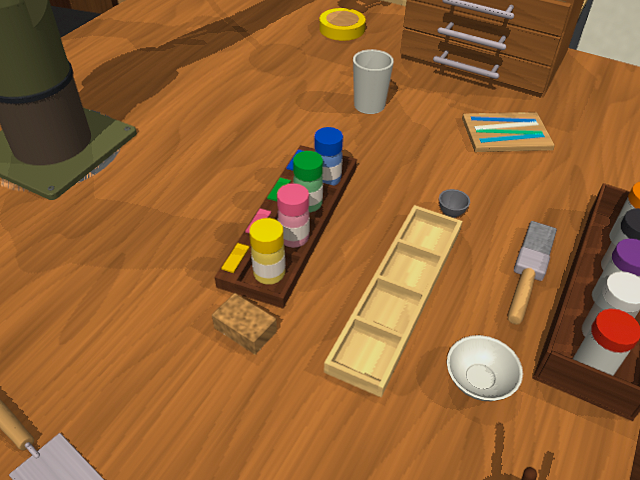

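View pics/a.png

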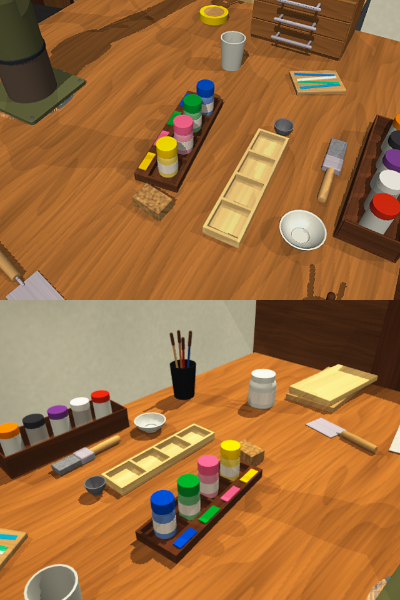

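```bash
cat > h.py <<'E'
from rig import *
import cv2,numpy as np
from scipy.optimize import minimize
def proj(g,P):
    p=(np.asarray(P)-g['xyz'])@np.array(g['orientation'])
    p=p[:,:2]/p[:,2:]; p=p*(1+g['k1']*(p**2).sum(1,keepdims=True))
    return p*[g['fx'],g['fy']]+[g['cx'],g['cy']]
def sil(g,P):
    m=np.zeros((480,640),np.uint8)
    h=cv2.convexHull(proj(g,P).astype(np.float32))
    cv2.fillConvexPoly(m,np.round(h*16).astype(np.int32),1,shift=4); return m>0
def box(q,hx,hy,z0,z1,x0=None):
    c,s=np.cos(q[2]),np.sin(q[2]); x0=-hx if x0 is None else x0
    return [(q[0]+c*a-s*b,q[1]+s*a+c*b,z) for a in(x0,hx) for b in(-hy,hy) for z in(z0,z1)]
def cyl(q,z0,z1,r=.022):
    t=np.linspace(0,2*np.pi,40)
    return [(q[0]+r*np.cos(a),q[1]+r*np.sin(a),z) for a in t for z in(z0,z1)]
def fit(views,model,q0):
    def cost(q):
        return sum(1-(a&m).sum()/(a|m).sum() for g,m in views for a in[sil(g,model(q))])
    step=[.006,.006,.05][:len(q0)]
    S=np.vstack([q0]+[np.array(q0)+np.eye(len(q0))[i]*step[i] for i in range(len(q0))])
    r=minimize(cost,q0,method='Nelder-Mead',options=dict(initial_simplex=S,xatol=1e-4,fatol=1e-4))
    return r.x,r.fun/len(views)
HUE=dict(blue=(105,125),green=(55,85),pink=(155,177),yellow=(22,32))
def capmask(g,c,q):
    hsv=cv2.cvtColor(g['pixels'],cv2.COLOR_BGR2HSV)
    m=cv2.inRange(hsv,(HUE[c][0],110,60),(HUE[c][1],255,255))
    roi=cv2.dilate(sil(g,cyl(q,.062,.091)).astype(np.uint8),np.ones((9,9)))
    return (m>0)&(roi>0)
E
python3 - <<'E'
from h import *
gs={c:grab_frame(c) for c in("scene","side")}
for n,mod,q0 in(("work_rack",lambda q:box(q,.038,.155,0,.022),[.648,-.012,.1]),("storage_rack",lambda q:box(q,.038,.155,0,.022,-.062),[.464,.043,.14])):
    v=[]
    for c,g in gs.items():
        ds=masks_of(c,n)
        if ds:
            d=max(ds[:3],key=lambda d:(d['pixels']&sil(g,mod(q0))).sum()); v.append((g,d['pixels']))
    for vv in([v] if n[0]=='s' else [v,v[:1],v[1:]]): print(n,len(vv),*fit(vv,mod,q0))
for c,q in dict(blue=(.45,.15),green=(.453,.086),pink=(.475,.011),yellow=(.478,-.064)).items():
    vs=[(g,capmask(g,c,q)) for g in gs.values()]
    print(c,[int(m.sum()) for _,m in vs],*[ (np.round(x,4),round(f,2)) for x,f in (fit(k,lambda q:cyl(q,.067,.091),q) for k in (vs,vs[:1],vs[1:]))])
E
```

```text
work_rack 2 [ 0.64860187 -0.01080515  0.04436051] 0.03611443635923439
work_rack 1 [ 0.64979644 -0.0103429   0.04128414] 0.029217719132893505
work_rack 1 [ 0.6486972  -0.01103397  0.04183665] 0.03252752816099225
storage_rack 2 [0.46508191 0.0413178  0.14170676] 0.5394231555325797
blue [820, 1689] (array([0.4511, 0.1511]), np.float64(0.23)) (array([0.4565, 0.1481]), np.float64(0.19)) (array([0.4464, 0.1551]), np.float64(0.19))
green [786, 1125] (array([0.4541, 0.0854]), np.float64(0.12)) (array([0.4542, 0.0839]), np.float64(0.13)) (array([0.4546, 0.0834]), np.float64(0.11))
pink [888, 974] (array([0.4729, 0.0092]), np.float64(0.11)) (array([0.4743, 0.0096]), np.float64(0.11)) (array([0.4729, 0.0092]), np.float64(0.1))
yellow [1293, 1150] (array([ 0.4795, -0.0684]), np.float64(0.24)) (array([ 0.4825, -0.0728]), np.float64(0.16)) (array([ 0.466, -0.055]), np.float64(0.23))
```

Emit:
arm_command(commands=[{"claw":0.088,"xyz":[0,0,0],"spin":9.33},{"claw":0.088,"xyz":[0,0,0],"spin":9.33},{"claw":0.088,"xyz":[0,0,0],"spin":9.33},{"claw":0.088,"xyz":[0,0,0],"spin":9.33},{"claw":0.088,"xyz":[0,0,0],"spin":9.33},{"claw":0.088,"xyz":[0,0,0],"spin":9.33},{"claw":0.088,"xyz":[0,0,0],"spin":0}])

```text
t: 2.28
eef_pos: [0.2732, 0.5621, 0.2387]
tcp_rot: [[-0.143, 0.99, 0.0], [0.99, 0.143, -0.0], [-0.0, 0.0, -1.0]]
ft_force: [-0.9, -0.4, -0.1]
finger_gap: 0.0883
gripper_force: 0.0
```

Emit:
arm_command(commands=[{"claw":0.088,"xyz":[-0.043,0.012,0],"spin":0},{"claw":0.088,"xyz":[-0.043,0.012,0],"spin":0},{"claw":0.088,"xyz":[-0.043,0.012,0],"spin":0},{"claw":0.088,"xyz":[-0.043,0.012,0],"spin":0},{"claw":0.088,"xyz":[-0.043,0.012,0],"spin":0},{"claw":0.088,"xyz":[-0.043,0.012,0],"spin":0},{"claw":0.088,"xyz":[-0.043,0.012,0],"spin":0},{"claw":0.088,"xyz":[-0.043,0.012,0],"spin":0},{"claw":0.088,"xyz":[-0.043,0.012,0],"spin":0},{"claw":0.088,"xyz":[-0.043,0.012,0],"spin":0},{"claw":0.088,"xyz":[0,0,0],"spin":0},{"claw":0.088,"xyz":[0,0,0],"spin":0}])

```text
t: 3.78
eef_pos: [0.4525, 0.1539, 0.2388]
tcp_rot: [[-0.143, 0.99, -0.0], [0.99, 0.143, 0.001], [0.001, 0.0, -1.0]]
ft_force: [0.0, 1.0, -0.3]
finger_gap: 0.0881
gripper_force: 0.0
```

Run:
```python
from h import *
s=read_state();T=s['eef_pos'];R=np.array(s['tcp_rot'])
g=grab_frame("wrist");cv2.imwrite("pics/w.png",g['pixels']);print(np.round(g['xyz'],3))
for c in HUE: print(c,[(np.round(d['position'],3).tolist(),round(d['score'],2)) for d in tip_of("wrist","jar_"+c)[:2]],[(np.round(d['position'],3).tolist(),round(d['score'],2)) for d in tip_of("wrist","chip_"+c)[:1]])
```

```text
[0.441 0.227 0.385]
blue [([0.455, 0.147, 0.006], 0.7)] [([0.4, 0.147, 0.024], 0.88)]
green [([0.454, 0.08, 0.008], 0.72)] [([0.409, 0.072, 0.019], 0.59)]
pink [([0.475, 0.014, 0.005], 0.74)] [([0.419, -0.006, 0.023], 0.82)]
yellow [([0.475, -0.065, 0.006], 0.77)] [([0.433, -0.075, 0.022], 0.5)]
```

View pics/w.png

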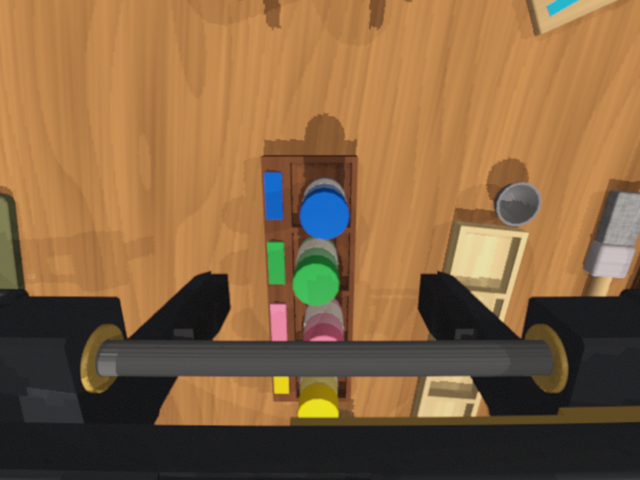

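Emit:
arm_command(commands=[{"claw":0.088,"xyz":[-0.005,0,0.04],"spin":0},{"claw":0.088,"xyz":[0,0,0.04],"spin":0},{"claw":0.088,"xyz":[0,0,0.04],"spin":0},{"claw":0.088,"xyz":[0,0,0.04],"spin":0},{"claw":0.088,"xyz":[0,0,0.02],"spin":0},{"claw":0.088,"xyz":[0,0,0.014],"spin":0},{"claw":0.088,"xyz":[0,0,0],"spin":0},{"claw":0.02,"xyz":[0,0,0],"spin":0},{"claw":0.02,"xyz":[0,0,0],"spin":0},{"claw":0.02,"xyz":[0,0,0],"spin":0},{"claw":0.02,"xyz":[0,0,0],"spin":0},{"claw":0.02,"xyz":[0,0,0],"spin":0}])

```text
t: 5.72
eef_pos: [0.4534, 0.1483, 0.0449]
tcp_rot: [[-0.14, 0.99, 0.0], [0.99, 0.14, 0.0], [0.0, 0.0, -1.0]]
ft_force: [-0.4, 0.3, 2.2]
finger_gap: 0.0431
gripper_force: 30.0
```

Emit:
arm_command(commands=[{"claw":0.02,"xyz":[0,0,-0.01],"spin":0},{"claw":0.02,"xyz":[0,0,-0.03],"spin":0},{"claw":0.02,"xyz":[0,0,-0.04],"spin":0},{"claw":0.02,"xyz":[0,0,-0.03],"spin":0},{"claw":0.02,"xyz":[0,0,-0.01],"spin":0},{"claw":0.02,"xyz":[0,0,0],"spin":5.65}])

```text
t: 6.48
eef_pos: [0.4534, 0.1482, 0.1653]
tcp_rot: [[-0.04, 0.999, 0.001], [0.999, 0.04, 0.001], [0.001, 0.001, -1.0]]
ft_force: [-0.8, 0.4, -1.7]
finger_gap: 0.0438
gripper_force: 30.0
```

Emit:
arm_command(commands=[{"claw":0.02,"xyz":[-0.021,0.0188,0],"spin":0},{"claw":0.02,"xyz":[-0.04,0.025,0],"spin":0},{"claw":0.02,"xyz":[-0.04,0.025,0],"spin":0},{"claw":0.02,"xyz":[-0.04,0.025,0],"spin":0},{"claw":0.02,"xyz":[-0.04,0.025,0],"spin":0},{"claw":0.02,"xyz":[-0.04,0.025,0],"spin":0},{"claw":0.02,"xyz":[-0.04,0.025,0],"spin":0},{"claw":0.02,"xyz":[-0.02,0.02,0],"spin":0},{"claw":0.02,"xyz":[0,0,0],"spin":0},{"claw":0.02,"xyz":[0,0,0],"spin":0}])

```text
t: 7.72
eef_pos: [0.6526, -0.123, 0.1636]
tcp_rot: [[-0.044, 0.999, -0.003], [0.999, 0.044, 0.002], [0.002, -0.003, -1.0]]
ft_force: [-0.1, -0.3, -0.1]
finger_gap: 0.0432
gripper_force: 30.0
```

Emit:
arm_command(commands=[{"claw":0.02,"xyz":[-0.001,0.001,0.03],"spin":0},{"claw":0.02,"xyz":[0,0,0.04],"spin":0},{"claw":0.02,"xyz":[0,0,0.025],"spin":0},{"claw":0.02,"xyz":[0,0,0.015],"spin":0},{"claw":0.02,"xyz":[0,0,0.005],"spin":0},{"claw":0.02,"xyz":[0,0,0.003],"spin":0},{"claw":0.02,"xyz":[0,0,0.001],"spin":0},{"claw":0.02,"xyz":[0,0,0],"spin":0}])

```text
t: 8.72
eef_pos: [0.6553, -0.1256, 0.0463]
tcp_rot: [[-0.042, 0.999, 0.001], [0.999, 0.042, -0.0], [-0.0, 0.001, -1.0]]
ft_force: [-0.0, -0.3, -1.1]
finger_gap: 0.0435
gripper_force: 30.0
```

Run:
```python
from h import *
for c in("scene","side"):
    g=grab_frame(c);cv2.imwrite(f"pics/p1{c}.png",g['pixels'])
    print([(np.round(d['position'],3).tolist(),round(d['score'],2)) for d in tip_of(c,"jar_blue")[:2]])
```

```text
[([0.654, -0.124, 0.006], 0.92)]
[([0.652, -0.122, 0.01], 0.7)]
```

View pics/p1scene.png

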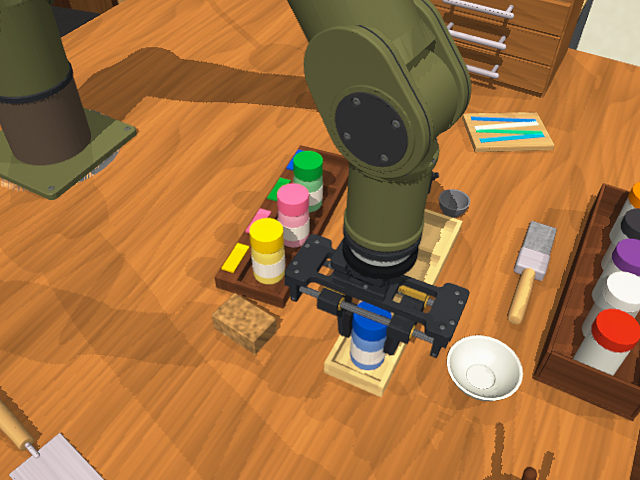

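Emit:
arm_command(commands=[{"claw":0.02,"xyz":[0,0,0.001],"spin":0},{"claw":0.02,"xyz":[0,0,0],"spin":0},{"claw":0.06,"xyz":[0,0,0],"spin":0},{"claw":0.088,"xyz":[0,0,0],"spin":0},{"claw":0.088,"xyz":[0,0,0],"spin":0},{"claw":0.088,"xyz":[0,0,0],"spin":0},{"claw":0.088,"xyz":[0,0,-0.02],"spin":0},{"claw":0.088,"xyz":[0,0,-0.04],"spin":0},{"claw":0.088,"xyz":[0,0,-0.04],"spin":0},{"claw":0.088,"xyz":[0,0,-0.02],"spin":-5.65}])

```text
t: 10.18
eef_pos: [0.6565, -0.1258, 0.1689]
tcp_rot: [[-0.143, 0.99, 0.005], [0.99, 0.143, -0.001], [-0.002, 0.005, -1.0]]
ft_force: [-0.7, -0.6, -0.8]
finger_gap: 0.0879
gripper_force: 0.0
```

Emit:
arm_command(commands=[{"claw":0.088,"xyz":[0.025,-0.0194,0],"spin":0},{"claw":0.088,"xyz":[0.035,-0.025,0],"spin":0},{"claw":0.088,"xyz":[0.035,-0.025,0],"spin":0},{"claw":0.088,"xyz":[0.035,-0.025,0],"spin":0},{"claw":0.088,"xyz":[0.035,-0.025,0],"spin":0},{"claw":0.088,"xyz":[0.035,-0.025,0],"spin":0},{"claw":0.088,"xyz":[0.035,-0.025,0],"spin":0},{"claw":0.088,"xyz":[0,0,0],"spin":0},{"claw":0.088,"xyz":[0,0,0],"spin":0}])

```text
t: 11.3
eef_pos: [0.4555, 0.0831, 0.1656]
tcp_rot: [[-0.14, 0.99, 0.003], [0.99, 0.14, 0.0], [-0.0, 0.003, -1.0]]
ft_force: [-0.3, -0.6, -0.3]
finger_gap: 0.0877
gripper_force: 0.0
```

Descend .1205 and grip the green jar.

Emit:
arm_command(commands=[{"claw":0.088,"xyz":[0,-0.001,0.03],"spin":0},{"claw":0.088,"xyz":[0,0,0.04],"spin":0},{"claw":0.088,"xyz":[0,0,0.03],"spin":0},{"claw":0.088,"xyz":[0,0,0.02],"spin":0},{"claw":0.088,"xyz":[0,0,0],"spin":0},{"claw":0.02,"xyz":[0,0,0],"spin":0},{"claw":0.02,"xyz":[0,0,0],"spin":0},{"claw":0.02,"xyz":[0,0,0],"spin":0},{"claw":0.02,"xyz":[0,0,0],"spin":0},{"claw":0.02,"xyz":[0,0,0],"spin":0}])

```text
t: 12.55
eef_pos: [0.4535, 0.0834, 0.045]
tcp_rot: [[-0.141, 0.99, 0.001], [0.99, 0.141, 0.0], [0.0, 0.001, -1.0]]
ft_force: [-0.2, 0.3, 3.0]
finger_gap: 0.0436
gripper_force: 30.0
```

Emit:
arm_command(commands=[{"claw":0.02,"xyz":[0,0,-0.01],"spin":0},{"claw":0.02,"xyz":[0,0,-0.03],"spin":0},{"claw":0.02,"xyz":[0,0,-0.04],"spin":0},{"claw":0.02,"xyz":[0,0,-0.03],"spin":0},{"claw":0.02,"xyz":[0,0,-0.01],"spin":0},{"claw":0.02,"xyz":[0,0,0],"spin":5.65}])

```text
t: 13.3
eef_pos: [0.4532, 0.0833, 0.1653]
tcp_rot: [[-0.04, 0.999, 0.001], [0.999, 0.04, 0.001], [0.001, 0.001, -1.0]]
ft_force: [-0.1, -0.2, -1.2]
finger_gap: 0.0431
gripper_force: 30.0
```

Emit:
arm_command(commands=[{"claw":0.02,"xyz":[-0.01,0.0184,0],"spin":0},{"claw":0.02,"xyz":[-0.022,0.03,0],"spin":0},{"claw":0.02,"xyz":[-0.022,0.03,0],"spin":0},{"claw":0.02,"xyz":[-0.022,0.03,0],"spin":0},{"claw":0.02,"xyz":[-0.022,0.03,0],"spin":0},{"claw":0.02,"xyz":[-0.022,0.03,0],"spin":0},{"claw":0.02,"xyz":[-0.02,0.023,0],"spin":0},{"claw":0.02,"xyz":[0,0,0],"spin":0},{"claw":0.02,"xyz":[0,0,0],"spin":0}])

```text
t: 14.42
eef_pos: [0.649, -0.0477, 0.1636]
tcp_rot: [[-0.043, 0.999, -0.003], [0.999, 0.043, 0.001], [0.001, -0.003, -1.0]]
ft_force: [-0.3, 0.3, -1.3]
finger_gap: 0.0435
gripper_force: 30.0
```

Emit:
arm_command(commands=[{"claw":0.02,"xyz":[0,0,0.03],"spin":0},{"claw":0.02,"xyz":[0,0,0.04],"spin":0},{"claw":0.02,"xyz":[0,0,0.025],"spin":0},{"claw":0.02,"xyz":[0,0,0.015],"spin":0},{"claw":0.02,"xyz":[0,0,0.005],"spin":0},{"claw":0.02,"xyz":[0,0,0.003],"spin":0},{"claw":0.02,"xyz":[0,0,0.001],"spin":0},{"claw":0.02,"xyz":[0,0,0],"spin":0}])

```text
t: 15.42
eef_pos: [0.6508, -0.0486, 0.0463]
tcp_rot: [[-0.042, 0.999, 0.001], [0.999, 0.042, 0.0], [0.0, 0.001, -1.0]]
ft_force: [-1.0, -0.8, 0.0]
finger_gap: 0.0433
gripper_force: 30.0
```

Emit:
arm_command(commands=[{"claw":0.02,"xyz":[0,0,0.001],"spin":0},{"claw":0.02,"xyz":[0,0,0],"spin":0},{"claw":0.06,"xyz":[0,0,0],"spin":0},{"claw":0.088,"xyz":[0,0,0],"spin":0},{"claw":0.088,"xyz":[0,0,0],"spin":0},{"claw":0.088,"xyz":[0,0,0],"spin":0},{"claw":0.088,"xyz":[0,0,-0.02],"spin":0},{"claw":0.088,"xyz":[0,0,-0.04],"spin":0},{"claw":0.088,"xyz":[0,0,-0.04],"spin":0},{"claw":0.088,"xyz":[0,0,-0.02],"spin":-5.65}])

```text
t: 16.68
eef_pos: [0.6519, -0.0486, 0.1688]
tcp_rot: [[-0.143, 0.99, 0.005], [0.99, 0.143, -0.001], [-0.001, 0.005, -1.0]]
ft_force: [0.4, -0.6, 0.2]
finger_gap: 0.0883
gripper_force: 0.0
```

Emit:
arm_command(commands=[{"claw":0.088,"xyz":[0.014,-0.0277,0],"spin":0},{"claw":0.088,"xyz":[0.014,-0.0277,0],"spin":0},{"claw":0.088,"xyz":[0.014,-0.0277,0],"spin":0},{"claw":0.088,"xyz":[0.014,-0.0277,0],"spin":0},{"claw":0.088,"xyz":[0.014,-0.0277,0],"spin":0},{"claw":0.088,"xyz":[0.014,-0.0277,0],"spin":0},{"claw":0.088,"xyz":[0,0,0],"spin":0},{"claw":0.088,"xyz":[0,0,0],"spin":0}])

```text
t: 17.68
eef_pos: [0.4758, 0.0111, 0.1656]
tcp_rot: [[-0.14, 0.99, 0.003], [0.99, 0.14, 0.0], [-0.0, 0.003, -1.0]]
ft_force: [0.1, -1.0, -1.0]
finger_gap: 0.088
gripper_force: 0.0
```

Emit:
arm_command(commands=[{"claw":0.088,"xyz":[0,0,0.03],"spin":0},{"claw":0.088,"xyz":[0,0,0.04],"spin":0},{"claw":0.088,"xyz":[0,0,0.03],"spin":0},{"claw":0.088,"xyz":[0,0,0.02],"spin":0},{"claw":0.088,"xyz":[0,0,0],"spin":0},{"claw":0.02,"xyz":[0,0,0],"spin":0},{"claw":0.02,"xyz":[0,0,0],"spin":0},{"claw":0.02,"xyz":[0,0,0],"spin":0},{"claw":0.02,"xyz":[0,0,0],"spin":0},{"claw":0.02,"xyz":[0,0,0],"spin":0}])

```text
t: 18.92
eef_pos: [0.474, 0.0113, 0.0449]
tcp_rot: [[-0.141, 0.99, 0.0], [0.99, 0.141, 0.0], [0.0, 0.0, -1.0]]
ft_force: [0.0, 0.0, 3.7]
finger_gap: 0.0433
gripper_force: 30.0
```

Emit:
arm_command(commands=[{"claw":0.02,"xyz":[0,0,-0.01],"spin":0},{"claw":0.02,"xyz":[0,0,-0.03],"spin":0},{"claw":0.02,"xyz":[0,0,-0.04],"spin":0},{"claw":0.02,"xyz":[0,0,-0.03],"spin":0},{"claw":0.02,"xyz":[0,0,-0.01],"spin":0},{"claw":0.02,"xyz":[0,0,0],"spin":5.65}])

```text
t: 19.68
eef_pos: [0.4741, 0.0112, 0.1653]
tcp_rot: [[-0.04, 0.999, 0.001], [0.999, 0.04, 0.0], [0.0, 0.001, -1.0]]
ft_force: [0.1, 0.3, 0.0]
finger_gap: 0.0434
gripper_force: 30.0
```

Emit:
arm_command(commands=[{"claw":0.02,"xyz":[0.0015,0.019,0],"spin":0},{"claw":0.02,"xyz":[0.0015,0.03,0],"spin":0},{"claw":0.02,"xyz":[0.0015,0.035,0],"spin":0},{"claw":0.02,"xyz":[0.0015,0.035,0],"spin":0},{"claw":0.02,"xyz":[0.0015,0.035,0],"spin":0},{"claw":0.02,"xyz":[0.0015,0.02,0],"spin":0},{"claw":0.02,"xyz":[0,0,0],"spin":0},{"claw":0.02,"xyz":[0,0,0],"spin":0}])

```text
t: 20.68
eef_pos: [0.6457, 0.0274, 0.1638]
tcp_rot: [[-0.042, 0.999, -0.003], [0.999, 0.042, -0.0], [-0.0, -0.003, -1.0]]
ft_force: [0.3, 0.2, -1.6]
finger_gap: 0.0431
gripper_force: 30.0
```

Emit:
arm_command(commands=[{"claw":0.02,"xyz":[0,0,0.03],"spin":0},{"claw":0.02,"xyz":[0,0,0.04],"spin":0},{"claw":0.02,"xyz":[0,0,0.025],"spin":0},{"claw":0.02,"xyz":[0,0,0.015],"spin":0},{"claw":0.02,"xyz":[0,0,0.005],"spin":0},{"claw":0.02,"xyz":[0,0,0.003],"spin":0},{"claw":0.02,"xyz":[0,0,0.001],"spin":0},{"claw":0.02,"xyz":[0,0,0],"spin":0}])

```text
t: 21.68
eef_pos: [0.6479, 0.0277, 0.0463]
tcp_rot: [[-0.042, 0.999, 0.001], [0.999, 0.042, 0.0], [0.0, 0.001, -1.0]]
ft_force: [-0.4, 0.2, -1.9]
finger_gap: 0.0433
gripper_force: 30.0
```

Emit:
arm_command(commands=[{"claw":0.02,"xyz":[0,0,0.001],"spin":0},{"claw":0.02,"xyz":[0,0,0],"spin":0},{"claw":0.06,"xyz":[0,0,0],"spin":0},{"claw":0.088,"xyz":[0,0,0],"spin":0},{"claw":0.088,"xyz":[0,0,0],"spin":0},{"claw":0.088,"xyz":[0,0,0],"spin":0},{"claw":0.088,"xyz":[0,0,-0.02],"spin":0},{"claw":0.088,"xyz":[0,0,-0.04],"spin":0},{"claw":0.088,"xyz":[0,0,-0.04],"spin":0},{"claw":0.088,"xyz":[0,0,-0.02],"spin":-5.65}])

```text
t: 22.92
eef_pos: [0.649, 0.0277, 0.1688]
tcp_rot: [[-0.143, 0.99, 0.005], [0.99, 0.143, 0.0], [-0.001, 0.005, -1.0]]
ft_force: [1.0, 0.6, -0.3]
finger_gap: 0.0878
gripper_force: 0.0
```

Emit:
arm_command(commands=[{"claw":0.088,"xyz":[-0.0115,-0.0303,0],"spin":0},{"claw":0.088,"xyz":[-0.0115,-0.0303,0],"spin":0},{"claw":0.088,"xyz":[-0.0115,-0.0303,0],"spin":0},{"claw":0.088,"xyz":[-0.0115,-0.0303,0],"spin":0},{"claw":0.088,"xyz":[-0.0115,-0.0303,0],"spin":0},{"claw":0.088,"xyz":[-0.0115,-0.0303,0],"spin":0},{"claw":0.088,"xyz":[0,0,0],"spin":0},{"claw":0.088,"xyz":[0,0,0],"spin":0}])

```text
t: 23.92
eef_pos: [0.4787, -0.0659, 0.1656]
tcp_rot: [[-0.141, 0.99, 0.003], [0.99, 0.141, 0.0], [-0.0, 0.003, -1.0]]
ft_force: [0.5, 0.0, 0.5]
finger_gap: 0.0881
gripper_force: 0.0
```

Emit:
arm_command(commands=[{"claw":0.088,"xyz":[0,0,0.03],"spin":0},{"claw":0.088,"xyz":[0,0,0.04],"spin":0},{"claw":0.088,"xyz":[0,0,0.03],"spin":0},{"claw":0.088,"xyz":[0,0,0.02],"spin":0},{"claw":0.088,"xyz":[0,0,0],"spin":0},{"claw":0.02,"xyz":[0,0,0],"spin":0},{"claw":0.02,"xyz":[0,0,0],"spin":0},{"claw":0.02,"xyz":[0,0,0],"spin":0},{"claw":0.02,"xyz":[0,0,0],"spin":0},{"claw":0.02,"xyz":[0,0,0],"spin":0}])

```text
t: 25.18
eef_pos: [0.4774, -0.0662, 0.0449]
tcp_rot: [[-0.14, 0.99, 0.001], [0.99, 0.14, 0.0], [-0.0, 0.001, -1.0]]
ft_force: [0.4, -0.5, 3.5]
finger_gap: 0.0433
gripper_force: 30.0
```

Emit:
arm_command(commands=[{"claw":0.02,"xyz":[0,0,-0.01],"spin":0},{"claw":0.02,"xyz":[0,0,-0.03],"spin":0},{"claw":0.02,"xyz":[0,0,-0.04],"spin":0},{"claw":0.02,"xyz":[0,0,-0.03],"spin":0},{"claw":0.02,"xyz":[0,0,-0.01],"spin":0},{"claw":0.02,"xyz":[0,0,0],"spin":5.65}])

```text
t: 25.92
eef_pos: [0.4772, -0.0663, 0.1653]
tcp_rot: [[-0.04, 0.999, 0.001], [0.999, 0.04, 0.0], [0.0, 0.001, -1.0]]
ft_force: [-0.2, -0.2, -0.5]
finger_gap: 0.0432
gripper_force: 30.0
```

Emit:
arm_command(commands=[{"claw":0.02,"xyz":[0.016,0.0167,0],"spin":0},{"claw":0.02,"xyz":[0.025,0.027,0],"spin":0},{"claw":0.02,"xyz":[0.027,0.029,0],"spin":0},{"claw":0.02,"xyz":[0.027,0.029,0],"spin":0},{"claw":0.02,"xyz":[0.027,0.029,0],"spin":0},{"claw":0.02,"xyz":[0.024,0.026,0],"spin":0},{"claw":0.02,"xyz":[0.016,0.017,0],"spin":0},{"claw":0.02,"xyz":[0,0,0],"spin":0},{"claw":0.02,"xyz":[0,0,0],"spin":0}])

```text
t: 27.05
eef_pos: [0.6424, 0.1015, 0.1639]
tcp_rot: [[-0.041, 0.999, -0.003], [0.999, 0.041, -0.002], [-0.001, -0.003, -1.0]]
ft_force: [-0.5, 0.0, -0.9]
finger_gap: 0.0433
gripper_force: 30.0
```

Emit:
arm_command(commands=[{"claw":0.02,"xyz":[0,0,0.03],"spin":0},{"claw":0.02,"xyz":[0,0,0.04],"spin":0},{"claw":0.02,"xyz":[0,0,0.025],"spin":0},{"claw":0.02,"xyz":[0,0,0.015],"spin":0},{"claw":0.02,"xyz":[0,0,0.005],"spin":0},{"claw":0.02,"xyz":[0,0,0.003],"spin":0},{"claw":0.02,"xyz":[0,0,0.001],"spin":0},{"claw":0.02,"xyz":[0,0,0],"spin":0}])

```text
t: 28.05
eef_pos: [0.6442, 0.1031, 0.0464]
tcp_rot: [[-0.042, 0.999, 0.001], [0.999, 0.042, 0.0], [0.0, 0.001, -1.0]]
ft_force: [0.0, 0.0, -0.6]
finger_gap: 0.0428
gripper_force: 30.0
```

Release, rise and back off toward the robot so the cameras see the rack.

Emit:
arm_command(commands=[{"claw":0.02,"xyz":[0,0,0.001],"spin":0},{"claw":0.02,"xyz":[0,0,0],"spin":0},{"claw":0.06,"xyz":[0,0,0],"spin":0},{"claw":0.088,"xyz":[0,0,0],"spin":0},{"claw":0.088,"xyz":[0,0,0],"spin":0},{"claw":0.088,"xyz":[0,0,0],"spin":0},{"claw":0.088,"xyz":[0,0,-0.03],"spin":0},{"claw":0.088,"xyz":[0,0,-0.05],"spin":0},{"claw":0.088,"xyz":[0,0,-0.05],"spin":0},{"claw":0.088,"xyz":[0,0,-0.05],"spin":0},{"claw":0.088,"xyz":[0,0,-0.02],"spin":0}])

```text
t: 29.42
eef_pos: [0.6453, 0.1032, 0.2484]
tcp_rot: [[-0.042, 0.999, 0.005], [0.999, 0.042, 0.001], [0.001, 0.005, -1.0]]
ft_force: [0.8, 0.2, -2.1]
finger_gap: 0.088
gripper_force: 0.0
```

Emit:
arm_command(commands=[{"claw":0.088,"xyz":[0.02,-0.03,0],"spin":0},{"claw":0.088,"xyz":[0.03,-0.04,0],"spin":0},{"claw":0.088,"xyz":[0.03,-0.04,0],"spin":0},{"claw":0.088,"xyz":[0.03,-0.04,0],"spin":0},{"claw":0.088,"xyz":[0.03,-0.02,0],"spin":0},{"claw":0.088,"xyz":[0.03,0,0],"spin":0},{"claw":0.088,"xyz":[0.03,0,0],"spin":0},{"claw":0.088,"xyz":[0,0,0],"spin":0},{"claw":0.088,"xyz":[0,0,0],"spin":0}])

```text
t: 30.55
eef_pos: [0.4656, 0.2943, 0.2446]
tcp_rot: [[-0.041, 0.999, -0.0], [0.999, 0.041, -0.001], [-0.001, -0.0, -1.0]]
ft_force: [-0.3, -0.6, -0.2]
finger_gap: 0.088
gripper_force: 0.0
```

Run:
```python
from h import *
o=np.array([.649,-.0107]);a=.042;R=np.array([[np.cos(a),-np.sin(a)],[np.sin(a),np.cos(a)]])
for c in("scene","side"):
    g=grab_frame(c);cv2.imwrite(f"pics/end{c}.png",g['pixels'])
    for k in HUE: print(c,k,[(np.round((np.array(d['position'])[:2]-o)@R,3),round(d['position'][2],3),round(d['score'],2)) for d in tip_of(c,"jar_"+k)[:1]])
```

```text
scene blue [(array([-0.   , -0.115]), 0.007, 0.81)]
scene green [(array([ 0.001, -0.037]), 0.005, 0.73)]
scene pink [(array([0.   , 0.037]), 0.002, 0.79)]
scene yellow [(array([-0.004,  0.117]), 0.011, 0.94)]
side blue [(array([-0.004, -0.111]), 0.007, 0.89)]
side green [(array([-0.002, -0.034]), 0.005, 0.87)]
side pink [(array([-0.   ,  0.037]), 0.007, 0.64)]
side yellow [(array([0.004, 0.118]), 0.002, 0.76)]
```

View pics/endscene.png

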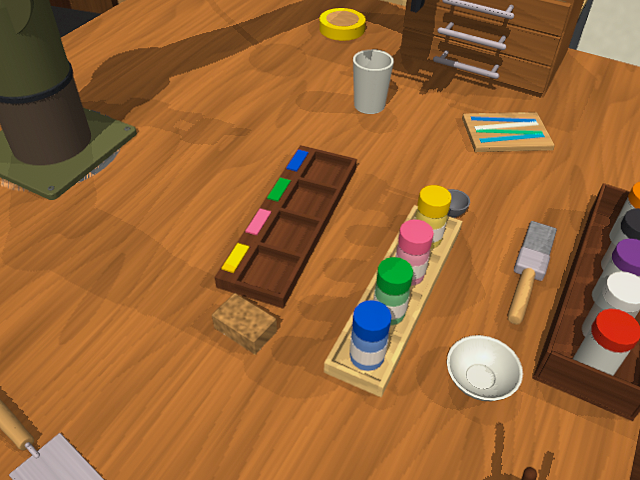

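All four jars stand upright in the work rack, in reverse order: yellow (433,210), pink (415,250), green (394,290) and blue (371,335). Each is within about 4 mm of its compartment centre.

```bash
python3 -c "
from rig import *
print(hand_in())"
```

```text
the job is handed in; nothing more can be done
None
```

All four jars now stand upright and released in the work rack in reverse order, within about 4 mm of their compartment centres by the last camera check, and the job is handed in; no verdict came back.

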